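# Set the collar on the mill shaft's flat and hold it for tightening

### The job

Help me fit the shaft collar of the sample mill: lift the mill's lid off by its knob and stand it upright on the bench, then close the fingers on the drive shaft so that you feel its set-screw flat and turn the shaft by it until the flat faces the key slot in the chamber wall. Take the loose collar lying beside the mill, put it over the shaft with its screw on the flat and pointing straight out through the slot, and press it down so that the sprung seal sleeve beneath it goes down by more than half of its 8 mm. Finish while still holding the collar pressed down like that, fingers off the screw head so that I can get the key into it; don't shove the other things on the bench about.

Things in the scene. Friction and masses are not known exactly. Their poses are not given: they have to be found in the camera images.
- mill: fixed bench mill: white housing 180 (x) x 190 (y) x 60 mm high, control panel on its -x side. On top a round open chamber: flange, outer radius 84, top 82 mm above the bench (the lid stands on it), then a wall, radius 66 to 72, up to 100 mm, with one gap, the key slot, in the direction of the mill's own -y. Origin: on the bench, on the upright axis of chamber and shaft
- key_slot (a point): middle of the key slot: a gap 34 mm wide in the chamber wall above the flange, 69 mm from the shaft axis along the mill's -y, 92 mm above the bench; through it the key is later put into the collar's screw
- mill_lid: loose aluminium lid, an upside-down pan: outer radius 78.5, inner 75, 49 mm high (inside 44), 0.2 to 0.4 kg, just standing on the flange round the chamber wall. Origin: centre of the lower edge (height 0 when it stands on the bench). Raise it over 40 mm to clear the shaft. Free bench for it: left of the mill (+y), nearer the robot than the jars
- lid_knob: black round knob fixed in the middle of the lid's top: 30 mm across between 12 and 24 mm above its foot, narrower below, top 27.5 mm above its foot. Origin: centre of its foot, on the lid's top, 48 mm above the lid's lower edge
- shaft (a joint): turn of the upright drive shaft, rad, counterclockwise from above, no stops; at 0 or a whole turn its flat faces the key slot; starts at 0.9 to 5.4. Stays where it is left (friction 0.04 N m). Steel, 16 mm across, on the mill's axis, top 120 mm above the bench (last 3 mm chamfered); it rises out of the seal sleeve
- shaft_flat: set-screw flat along one side of the shaft, 13.8 mm wide, from the sleeve to near the top: the shaft is D-shaped, 16 mm over the round, 12 mm from flat to back (a narrower grip). Origin: in the flat's face, 4 mm from the shaft axis, 100 mm above the bench; its own -y points straight out of the flat
- seal_sleeve (a joint): how far the brass seal sleeve under the collar is pushed down, m: 0 to 0.008 (end stop); a spring inside holds it up with 4.5 N at 0 and 11.7 N at 0.008
- sleeve_top (a point): centre of the sleeve's flat top, 28 mm across, 90 mm above the bench when not pressed; the collar's underside comes to lie on it. Round it, lower down, a fixed boss 45 mm across, up to 78 mm above the bench
- collar: loose dark steel ring: outside 34, bore 18, 16 mm high, 0.09 kg, lying flat on the bench. Origin: centre of its underside, z up. One cap screw in its side, towards its own -y; the screw's 4 mm thick tip stands 3.8 mm into the bore (5.2 mm from the centre), so the collar slips onto the shaft freely with the screw within 20 degrees of the flat's direction, and jams far off it
- set_screw: the collar's cap screw; origin where it enters the collar's outside, 17 mm from the collar's centre, 8 mm above its underside; its own -y points outward, where its 9 mm round head stands out 6 mm
- hex_key: steel hex key lying flat, 29 x 83 x 5 mm; bystander, stays where it is. Origin: centre of its underside
- petri_dish: closed clear dish, 61 mm across, 15 mm high; bystander, stays where it is. Origin: centre of its underside
- jar_kbr: larger screw-cap powder jar, 55 mm across, 71 mm high; bystander, stays where it is. Origin: centre of its underside
- jar_kcl: smaller screw-cap powder jar, 45 mm across, 56 mm high; bystander, stays where it is. Origin: centre of its underside
- mortar: agate mortar, 80 mm across, 25 mm high; bystander, stays where it is. Origin: centre of its underside
- screwdriver: slotted screwdriver lying flat, 145 mm long; bystander, stays where it is. Origin: centre of its underside

How it is judged (in metres and radians):
On the way, in this order (a step that is already met when the one before it is completed fails the run):
1. the lid is lifted clear by its knob (height (world z) of mill_lid above 0.1 m and contact force between the fingers and lid_knob above 1 N), for 0.2 s.
2. the lid stands upright on the bench, let go (height (world z) of mill_lid below 0.006 m and angle between mill_lid's own z axis and vertical below 0.05 rad and linear speed of mill_lid below 0.03 m/s and contact force between the fingers and mill_lid below 0.3 N), for 0.2 s.
3. the fingers press on the shaft's flat and the flat faces the key slot (within 0.2 rad) (x of shaft_flat in the frame of mill between -0.0008 and 0.0008 m and y of shaft_flat in the frame of mill below 0 m and contact force between the fingers and shaft_flat above 2 N), for 0.2 s.
At the end, for the whole second after the job is handed in: Lid upright on the bench, let go. Collar level, centred on the shaft (3 mm), screw on the flat and pointing through the slot (4.2 mm sideways at its entry, about 14 degrees; flat within 0.25 rad); sleeve pressed over 4 mm; fingers hold the collar (over 3 N), not the screw; all still (all of step 2 and x of shaft_flat in the frame of mill between -0.001 and 0.001 m and y of shaft_flat in the frame of mill below 0 m and x of collar in the frame of mill between -0.003 and 0.003 m and y of collar in the frame of mill between -0.003 and 0.003 m and angle between collar's own z axis and vertical below 0.1 rad and x of set_screw in the frame of mill between -0.0042 and 0.0042 m and y of set_screw in the frame of mill below -0.012 m and value of joint seal_sleeve above 0.004 m and contact force between the fingers and collar above 3 N and contact force between the fingers and set_screw below 0.3 N and linear speed of collar below 0.01 m/s); the arm keeps its last pose, push and grip.
It fails at once if a bystander (hex key, dish, jar, mortar, screwdriver) is pushed more than 30 mm from its place (distance of any of hex_key, petri_dish, jar_kbr, jar_kcl, mortar, screwdriver from where it was at the start of the episode above 0.03 m).
It fails at once if the lid is tipped over (more than 45 degrees) (angle between mill_lid's own z axis and vertical above 0.78 rad).
It also fails if it takes over 72 s, if anything falls off the work surface, if the arm or the gripper's body presses on something with over 40 N, if the wrist force passes 120 N, or if a joint passes its speed limit or range.

### The arm

A 6-joint arm with a two-finger parallel gripper is mounted at the origin on a cart in front of the work surface, level with it; the furniture and walls round the work are solid. World frame = base frame: x ahead of the robot, y to its left, z up, the work surface at z = 0. Lengths are in m, angles in degrees, forces in N, time in s.
With the tool pointing down it reaches from about 0.375 to 0.75 m from the base axis. Payload 9 kg.
Tool frame: the origin (TCP) lies midway between the tips of the shut fingers; the grasp point (between the pads) lies 19 mm behind it (robot.hold_point_z is the distance from the TCP to the grasp point, in m); z points along the fingers, y is the line along which they close (so a half turn about z gives the same grasp; the last joint's range is limited). The gripper opens to 85 mm and grips with 20 to 120 N. Pads are 22 mm wide; open, the fingers measure 114 mm over their backs; the gripper's body (76 mm by 85 mm) begins 54 mm behind the grasp point. The pads swing forward as they close: fully open they stand 13 mm farther back than shut.
Start: joints at [-12.473, 5.964, 5.575, 89.605, 0, 77.527], TCP at [0.6, 0, 0.231] pointing down, gripper open.
Joint ranges: [-171.21, 171.21], [-48.23, 106.86], [-62.78, 66.21], [-105.2, 120.99], [-86.42, 89.51], [-180, 180]. Speed limits (degrees/s): [127.2, 127.2, 147.25, 180, 180, 180].

### API

Orientations are given as [roll, pitch, yaw] about the fixed x, y, z axes, in that order (R = Rz(yaw) Ry(pitch) Rx(roll)).
In Python, from plant import robot, fingers, grab_frame, get_calibration, cut_out, mark_of gives the robot as it stands. Calls block until the motion is done:
- robot.move_pose(position, orientation): joint-space move of the TCP to a pose.
- robot.line_to(position, vel=0.15, rotation=None, guard=None): straight line of the TCP; rotation=None keeps the orientation; vel is the mean speed in m/s. With guard (N) it stops when the force on the tool has changed by that much, and returns True; else False.
- robot.goto_joints(angles): joint-space move.
- fingers.set_gripper(opening): finger opening in m; the grip force is fixed at half the most; returns when the fingers have stopped.
- robot.pause(seconds).
- robot.ik(position, orientation): joint angles nearest the present ones, or None.
- grab_frame(name): name is "scene" or "side" or "wrist"; returns the picture (480x640x3 uint8, blue, green, red); there is no depth.
- get_calibration(name): a dict with "vertical_fov" (degrees; the focal length in pixels is half the picture's height over the tangent of half this angle, whatever the lens; pixels are square), "cx", "cy" (the principal point, pixels), "rvec" (rotation vector, rad) and "tvec" (3), from world to camera coordinates, as OpenCV has them. Camera axes: x right, y down, z forward; pixel columns grow to the right and rows downward; lengths in m; the calibration is good to about 2 mm. A picture is of the moment at which its call begins: read the wrist's pose just before it. get_calibration takes no time and is no camera call; for the wrist camera it gives the pose at the moment of the call.
A pose or a line that the arm cannot do raises robot.IKError and nothing moves.
- robot.job_done(): hands the job in; it is judged then, once.
Trained networks look in the newest picture that a camera, given by its name, has taken for a name from the list of things; names that differ only in an ending like _2 or _b are one class to them, and where a whole thing is asked for, a point or a joint stands for the part that bears it (a point fixed in the world has none). Each returns a list of dicts, best first, with "confidence" (0 to 1); they miss things now and then, are a little off and sometimes report something else, mostly with a low value. They report only what shows in the picture. A call takes as long as a camera call.
- cut_out(camera, target): "pixels" (480x640 bool, what is visible of it) and "uv" ([column, row] in pixels, amid what is visible of it).
- mark_of(camera, target): "uv" ([column, row] in pixels: a listed point, or the origin of a listed thing).
Readings, each from a call of its own:
- robot.get_time(): time.
- robot.get_q(): joint angles.
- robot.get_qvel(): joint speeds.
- robot.get_joint_torque(): joint torques, N m.
- robot.get_tool_pos(): TCP position.
- robot.get_tcp_rot(): TCP orientation.
- robot.get_ft_force(): force on the tool from outside, world axes, zero at the start.
- robot.get_torque(): the same for the moment, N m.
- robot.get_gripper_width(): finger opening in m.
- robot.get_gripper_force(): force on a finger pad.
Only numpy, scipy, OpenCV 4.12 (cv2) and the standard library are available. Lean on these libraries where they do the work, as an engineer would, in place of code of your own. Each camera call takes 0.05 s, during which the arm holds its last target. There are 200 camera calls.

## Working session

There is one attempt and no reset: what is moved stays moved. The work goes in short steps, each a Python script; the robot and the scene stay as the last script left them, time stands still between calls to the robot, and variables do not carry over. Pictures are saved under pics/ and viewed, at most 10 in all, crops included, and the job is handed in when it is done.

```bash
ls; mkdir -p pics
cat > h.py <<'E'
import numpy as np, cv2
from plant import robot, fingers, grab_frame, get_calibration, cut_out, mark_of
def cam(n):
    c=get_calibration(n); f=240/np.tan(np.radians(c["vertical_fov"])/2)
    K=np.array([[f,0,c["cx"]],[0,f,c["cy"]],[0,0,1.]])
    R=cv2.Rodrigues(np.array(c["rvec"],float))[0]; return K,R,np.array(c["tvec"],float).ravel()
def ray(n,uv,C=None):
    K,R,t=C or cam(n); d=R.T@np.linalg.inv(K)@np.array([uv[0],uv[1],1.]); return -R.T@t,d
def at_z(n,uv,z,C=None):
    o,d=ray(n,uv,C); return o+d*(z-o[2])/d[2]
def proj(n,P,C=None):
    K,R,t=C or cam(n); p=K@(R@np.array(P,float)+t); return p[:2]/p[2]
E
python3 - <<'E'
from h import *
Z=dict(mill=0,key_slot=.092,mill_lid=.082,lid_knob=.13,collar=0,set_screw=.008,hex_key=0,petri_dish=0,jar_kbr=0,jar_kcl=0,mortar=0,screwdriver=0)
for n in ("scene","side","wrist"):
    im=grab_frame(n); cv2.imwrite(f"pics/{n}0.png",im); C=cam(n)
    print(n,"cam at",(-C[1].T@C[2]).round(3))
    for k,z in Z.items():
        r=mark_of(n,k)
        if r: print(k,[(np.round(a["uv"],1).tolist(),round(a["confidence"],2),at_z(n,a["uv"],z,C)[:2].round(4).tolist()) for a in r[:2]])
print(robot.get_time(),robot.get_tcp_rot(),robot.get_tool_pos())
E
```

```text
pics
plant.py
scene cam at [ 0.17  -0.609  1.076]
mill [([289.5, 273.3], 0.61, [0.4793, 0.0386])]
key_slot [([305.5, 272.2], 0.86, [0.4832, -0.0302])]
mill_lid [([289.7, 248.5], 0.73, [0.4857, 0.0459])]
lid_knob [([287.6, 238.5], 0.65, [0.4785, 0.0393])]
collar [([370.8, 397.3], 0.69, [0.4849, -0.2951]), ([285.9, 238.2], 0.35, [0.5178, 0.1311])]
hex_key [([415.5, 344.6], 0.51, [0.6274, -0.244])]
petri_dish [([428.7, 386.7], 0.75, [0.5973, -0.3319]), ([291.3, 272.1], 0.69, [0.4844, 0.0395])]
jar_kbr [([291.3, 187.1], 0.88, [0.6046, 0.2698]), ([286.9, 270.5], 0.3, [0.4777, 0.0482])]
jar_kcl [([265.1, 170.9], 0.68, [0.5709, 0.3525])]
mortar [([245.9, 151.5], 0.81, [0.5571, 0.4414])]
screwdriver [([468.1, 367.1], 0.82, [0.6922, -0.3365])]
side cam at [0.27  1.036 0.965]
mill [([350.5, 278.4], 0.94, [0.4794, 0.0483])]
mill_lid [([352.9, 255.1], 0.76, [0.4757, 0.0472])]
lid_knob [([353.3, 236.7], 0.6, [0.4798, 0.0322])]
collar [([378.6, 203.2], 0.47, [0.4742, -0.3082])]
petri_dish [([345.3, 190.6], 0.69, [0.5924, -0.3488])]
jar_kbr [([282.7, 333.1], 0.65, [0.5907, 0.2746]), ([287.6, 353.1], 0.63, [0.5603, 0.3277])]
jar_kcl [([285.9, 356.6], 0.91, [0.5608, 0.3381])]
mortar [([273.8, 397.1], 0.79, [0.5509, 0.4459])]
screwdriver [([286.3, 357.8], 0.3, [0.5588, 0.3411])]
wrist cam at [0.599 0.074 0.374]
lid_knob [([146.1, 184.6], 0.73, [0.475, 0.0437])]
collar [([231.4, 417.0], 0.48, [0.4813, -0.2965])]
hex_key [([329.9, 385.7], 0.86, [0.6191, -0.2438])]
petri_dish [([175.6, 176.1], 0.46, [0.4436, 0.0372])]
mortar [([147.8, 185.5], 0.24, [0.4111, 0.0268])]
1.95 [1.79995225e+02 1.15762024e-03 8.99990431e+01] [6.00021794e-01 1.88881526e-06 2.31336876e-01]
```

View pics/scene0.png

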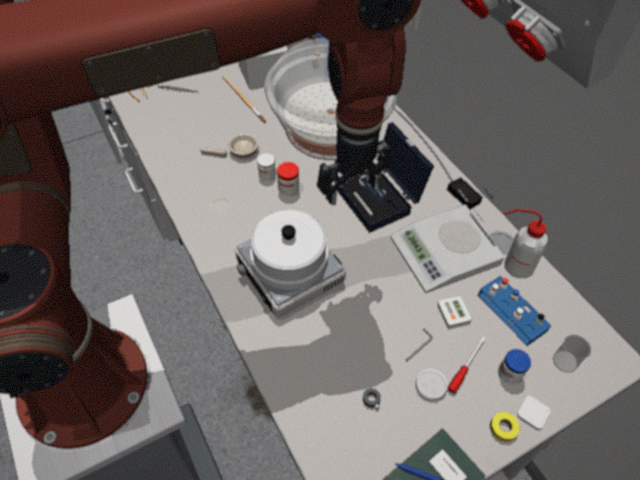

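View pics/wrist0.png

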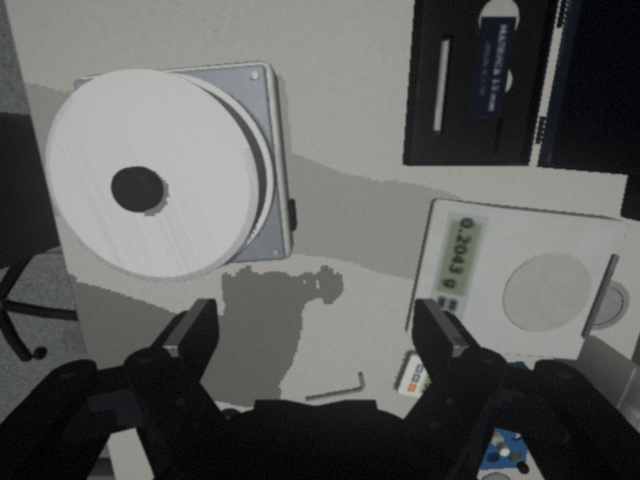

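The scene shows the lidded mill near (0.48, 0.04), and the collar at scene pixel (371, 398) with its screw towards the lower right. The jars and mortar are at the upper left. Next I put the wrist camera over the knob to refine its position.

Run:
```python
from h import *
robot.move_pose([.479,-.036,.26],[180,0,90])
grab_frame("wrist"); C=cam("wrist")
im=grab_frame("wrist"); cv2.imwrite("pics/w1.png",im)
for k,z in (("lid_knob",.13),("mill_lid",.082),("mill",0)):
    for a in mark_of("wrist",k)[:2]: print(k,a["uv"],a["confidence"],at_z("wrist",a["uv"],z,C)[:2])
    for a in cut_out("wrist",k)[:1]:
        ys,xs=np.nonzero(a["pixels"]); c,r=cv2.minEnclosingCircle(np.c_[xs,ys].astype(np.float32)); print(c,r,at_z("wrist",c,dict(lid_knob=.151,mill_lid=.130,mill=.06)[k],C)[:2])
print("edge",[at_z("scene",p,0)[:2].round(3) for p in ((140,150),(175,225),(215,305),(250,375))])
for p in ([.47,.255,.06],): print(robot.ik(p,[180,0,90]))
print(proj("wrist",[.479,.038,.13],C))
```

```text
lid_knob [311.9, 132.3] 0.76 [0.47588977 0.04476123]
(314.5, 133.35365295410156) 21.822769165039062 [0.47792481 0.043478  ]
mill_lid [310.6, 133.7] 0.61 [0.47433303 0.04480944]
(313.0, 125.40776824951172) 103.99127960205078 [0.47676368 0.0498624 ]
(315.3162536621094, 123.55413818359375) 126.47122955322266 [0.47874066 0.05473847]
edge [array([0.31, 0.58]), array([0.302, 0.293]), array([0.299, 0.043]), array([ 0.298, -0.14 ])]
[ 14.45572131  -3.03139536 -21.46796021  71.56343515   0.
 104.45572131]
[315.86645895 141.3123039 ]
```

View pics/w1.png

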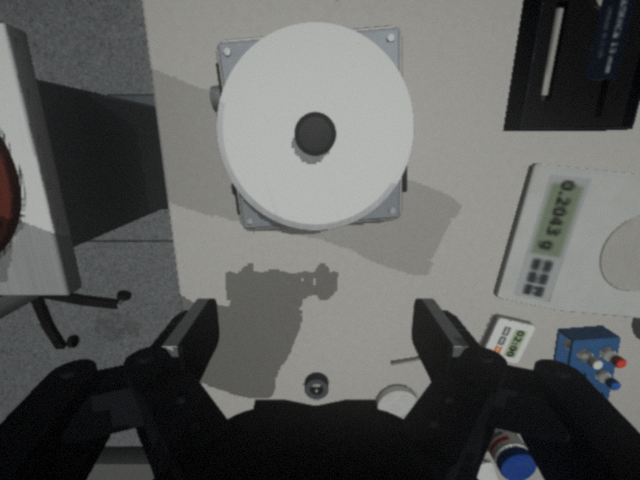

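The knob is at wrist pixel (314, 133), which puts it at about (0.478, 0.043). The housing edges are turned about +4°. The table edge is at x≈0.30, so the lid can stand at (0.46, 0.255). Next I grip and move the lid.

Run:
```python
from h import *
P=np.array([.478,.043])
robot.move_pose([*P,.20],[180,0,90])
print("guard",robot.line_to([*P,.136],vel=.1,guard=6), robot.get_tool_pos())
fingers.set_gripper(.0); print("w",robot.get_gripper_width(),robot.get_gripper_force())
z0=robot.get_tool_pos()[2]
robot.line_to([*P,z0+.07],vel=.1); robot.pause(.3)
print("lift",robot.get_gripper_width(),robot.get_ft_force(), robot.get_tool_pos())
Q=[.46,.255]
robot.line_to([*Q,z0+.07],vel=.2); robot.line_to([*Q,z0-.070],vel=.15)
print("dn",robot.line_to([*Q,z0-.086],vel=.03,guard=3),robot.get_tool_pos()[2]-(z0-.082))
im=grab_frame("side"); cv2.imwrite("pics/s2.png",im)
```

```text
guard False [0.47834127 0.0428265  0.13661067]
w 0.027125256011237813 59.26321728014955
lift 0.02717579394802713 [ 0.20131994 -0.54048895 -2.85447744] [0.47781386 0.04303995 0.20626276]
dn True 8.013372297469012e-05
```

View pics/s2.png

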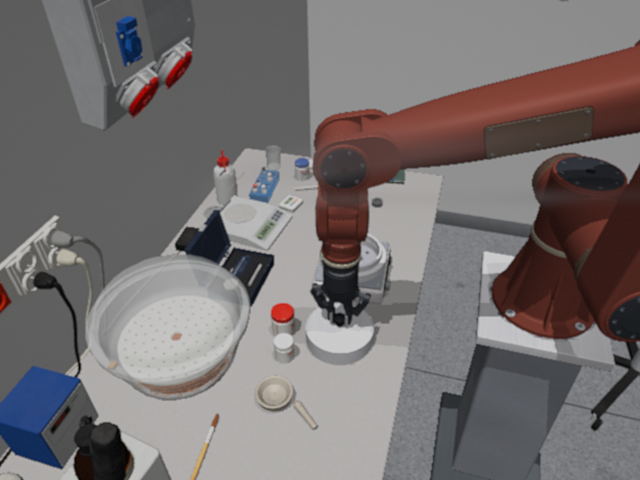

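The side view shows the lid standing level on the bench at (340, 335), clear of the jars. I release it and look into the chamber.

Run:
```python
from h import *
fingers.set_gripper(.085); p=robot.get_tool_pos()
robot.line_to([p[0],p[1],.16],vel=.1)
robot.move_pose([.478,-.04,.22],[180,0,90]); robot.pause(.3)
C=cam("wrist"); im=grab_frame("wrist")
for k,z in (("shaft_flat",.1),("sleeve_top",.09),("key_slot",.092),("mill",0),("shaft",.12)):
    for a in mark_of("wrist",k)[:2]: print(k,a["uv"],round(a["confidence"],2),at_z("wrist",a["uv"],z,C)[:2].round(4))
c=proj("wrist",[.478,.043,.1],C); print(c)
x,y=int(c[0]),int(c[1]); x0,y0=max(0,x-130),max(0,y-110); cr=im[y0:y0+220,x0:x0+260]
print("crop",x0,y0,"x3"); cv2.imwrite("pics/shaft.png",cv2.resize(cr,None,fx=2.7,fy=2.7,interpolation=cv2.INTER_CUBIC)); cv2.imwrite("pics/w3.png",im)
im=grab_frame("scene")
for k,z in (("shaft_flat",.1),("sleeve_top",.09),("key_slot",.092),("mill",0),("shaft",.12)):
    for a in mark_of("scene",k)[:2]: print("sc",k,a["uv"],round(a["confidence"],2),at_z("scene",a["uv"],z)[:2].round(4))
print(robot.get_time())
```

```text
sleeve_top [316.8, 126.6] 0.91 [0.4781 0.0458]
key_slot [319.6, 216.5] 0.83 [ 0.4806 -0.0253]
key_slot [314.2, 129.9] 0.23 [0.4761 0.0433]
mill [317.5, 129.7] 0.83 [0.4793 0.0465]Traceback (most recent call last):
  File "<stdin>", line 7, in <module>
ValueError: it knows: collar, hex_key, jar_kbr, jar_kcl, key_slot, lid_knob, mill, mill_lid, mortar, petri_dish, screwdriver, set_screw, shaft_flat, sleeve_top
```

Run:
```python
from h import *
C=cam("wrist"); im=grab_frame("wrist")
for a in cut_out("wrist","shaft_flat")[:2]: print("flat",a["uv"],a["confidence"],a["pixels"].sum())
c=proj("wrist",[.478,.045,.1],C); print(c)
x,y=int(c[0]),int(c[1]); x0,y0=max(0,x-100),max(0,y-60); cr=im[y0:y0+165,x0:x0+200]
print("crop",x0,y0); cv2.imwrite("pics/shaft.png",cv2.resize(cr,None,fx=3.6,fy=3.6,interpolation=cv2.INTER_CUBIC)); cv2.imwrite("pics/w3.png",im)
im=grab_frame("scene")
for n in ("scene","side"):
  grab_frame(n)
  for k,z in (("shaft_flat",.1),("sleeve_top",.09),("key_slot",.092),("mill",0)):
    for a in mark_of(n,k)[:2]: print(n,k,a["uv"],round(a["confidence"],2),at_z(n,a["uv"],z)[:2].round(4))
print(robot.get_time())
```

```text
flat [413.8, 377.8] 0.39 131
[316.61077279 126.25652024]
crop 216 66
scene sleeve_top [290.7, 247.6] 0.68 [0.4861 0.0418]
scene key_slot [305.7, 273.0] 0.87 [ 0.4826 -0.0322]
scene key_slot [242.1, 202.0] 0.51 [0.4478 0.2071]
scene mill [288.9, 273.2] 0.75 [0.4783 0.0395]
side sleeve_top [354.8, 249.3] 0.45 [0.4744 0.0329]
side key_slot [356.9, 233.5] 0.8 [ 0.4832 -0.0291]
side mill [351.2, 276.5] 0.56 [0.4793 0.0407]
12.8917
```

View pics/shaft.png

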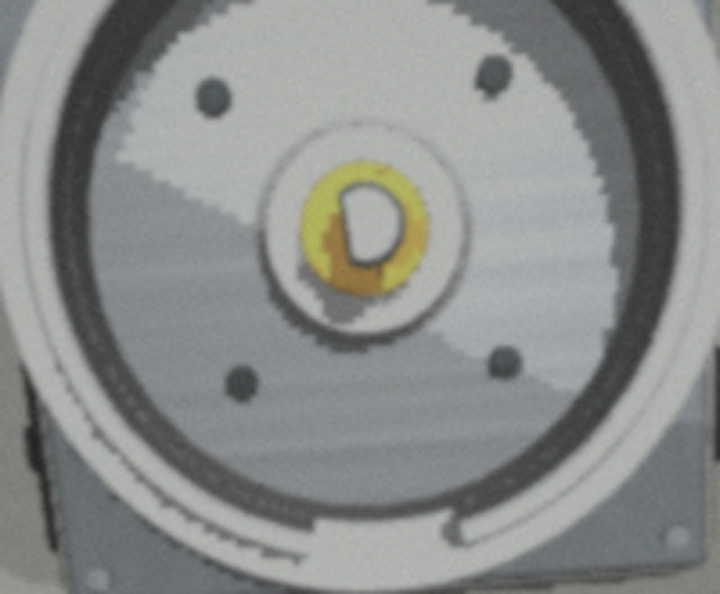

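The crop shows the shaft at (364, 226). Its flat faces left (−x), with the edge running (343, 205) to (348, 260), so the flat's normal is at about 185°. The slot gap is centred at (382, 525), so the mill's yaw is about 3.5°. The shaft therefore needs about +89°.

Run:
```python
from h import *
P=[.478,.0425]
fingers.set_gripper(.05)
robot.move_pose([*P,.16],[180,0,95])
print("g",robot.line_to([*P,.096],vel=.08,guard=6),robot.get_tool_pos())
f0=np.array(robot.get_ft_force())
fingers.set_gripper(0); robot.pause(.2)
print("w",robot.get_gripper_width(),robot.get_gripper_force(),(np.array(robot.get_ft_force())-f0).round(2),np.array(robot.get_torque()).round(2),robot.get_tool_pos().__repr__())
```

```text
g False [0.47834224 0.04247683 0.09651701]
w 0.01076697853241853 59.60822078282945 [13.97  1.62 -4.54] [ 0.51 -2.49  0.02] array([0.48078947, 0.0426005 , 0.09699351])
```

Width 10.8 mm means the flat is gripped. The push of +14 N in x is what the D's 2 mm offset centre would give, so the axis x is about 0.479. I turn the shaft along the offset arc.

Run:
```python
from h import *
A=np.array([.479,.0425])
for yaw in (95,110,125,140,155,170,183.5):
    a=np.radians(yaw-90); c=A+.002*np.array([np.cos(a),np.sin(a)])
    robot.line_to([*c,.096],vel=.05,rotation=[180,0,yaw])
    print(yaw,round(robot.get_gripper_width(),4),np.array(robot.get_ft_force()).round(1),(np.array(robot.get_tool_pos())[:2]-c).round(4),round(robot.get_tcp_rot()[2],1),round(robot.get_time(),1))
robot.pause(.5)
print(np.array(robot.get_ft_force()).round(1),np.array(robot.get_torque()).round(2),robot.get_gripper_force(),robot.get_tool_pos(),robot.get_tcp_rot())
```

```text
95 0.0107 [-3.4  0.   6.9] [ 0. -0.] 95.0 15.7
110 0.0107 [-2.2 -0.6  6.6] [ 0.0002 -0.0001] 110.0 16.1
125 0.0105 [-1.8 -0.7  6.2] [ 0.0003 -0.0002] 125.0 16.5
140 0.0103 [-0.3  0.4  5.4] [ 0.0005 -0.0001] 140.0 16.9
155 0.0105 [0.7 0.2 5.8] [ 0.0007 -0.0001] 154.9 17.3
170 0.0103 [0.3 1.4 5.3] [ 0.0008 -0.    ] 169.8 17.7
183.5 0.0103 [1.5 1.4 5.3] [0.0009 0.0001] -176.8 18.1
[1.2 1.9 5.5] [ 0.28 -0.29  0.08] 61.47398038068786 [0.47981165 0.04456954 0.09695882] [-1.79998212e+02  1.24852057e-01 -1.76793288e+02]
```

The turn is done with low forces. I release, check the flat and look at the collar.

Run:
```python
from h import *
p=robot.get_tool_pos()
fingers.set_gripper(.05); robot.line_to([p[0],p[1],.17],vel=.1); 
robot.move_pose([.478,-.04,.22],[180,0,90]); robot.pause(.2)
a=grab_frame("wrist")[70:235,216:416]
fingers.set_gripper(.06)
robot.move_pose([.483,-.372,.17],[180,0,90]); robot.pause(.2)
C=cam("wrist"); im=grab_frame("wrist")
for k,z in (("collar",0),("set_screw",.008)):
    for r in mark_of("wrist",k)[:2]: print(k,r["uv"],round(r["confidence"],2),at_z("wrist",r["uv"],z,C)[:2].round(4))
for r in cut_out("wrist","collar")[:1]:
    ys,xs=np.nonzero(r["pixels"]); c,rad=cv2.minEnclosingCircle(np.c_[xs,ys].astype(np.float32)); print(c,rad,at_z("wrist",c,.012,C)[:2])
c=proj("wrist",[.483,-.296,.01],C).astype(int); y0=max(0,c[1]-82); x0=max(0,c[0]-100); print("crop",x0,y0)
b=im[y0:y0+165,x0:x0+200]
both=np.hstack([cv2.resize(a,(400,330)),cv2.resize(b,(400,330))]); cv2.imwrite("pics/both.png",both)
print(robot.get_time())
```

```text
collar [313.3, 142.0] 0.57 [ 0.4809 -0.2976]
set_screw [314.2, 163.4] 0.61 [ 0.4817 -0.316 ]
(311.10833740234375, 143.5416717529297) 23.6359806060791 [ 0.47903695 -0.29883784]
crop 215 58
23.425
```

View pics/both.png

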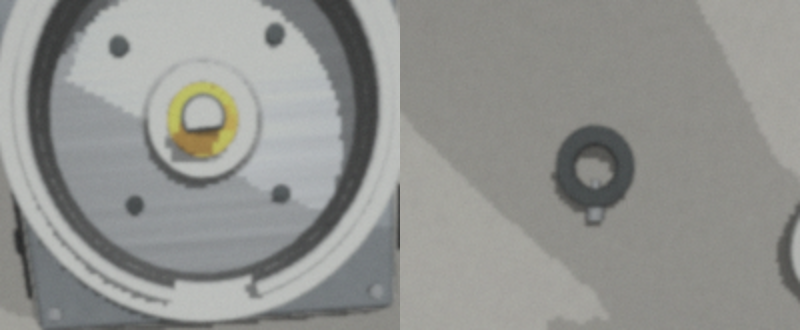

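In the left tile the flat, at (203, 128), faces the slot. In the right tile the collar centre is at (595, 166) and its screw at (595, 215), pointing straight −y. I centre the collar with two crossed closings clear of the screw, then re-check it.

Run:
```python
from h import *
C=cam("wrist"); print(at_z("wrist",(312.5,141),.014,C)[:2],at_z("wrist",(313.3,142),0,C)[:2])
P=np.array([.4805,-.2975])
fingers.set_gripper(.055)
robot.move_pose([*P,.06],[180,0,46])
print("g",robot.line_to([*P,.004],vel=.08,guard=5),robot.get_tool_pos()[2])
fingers.set_gripper(0); print("w",robot.get_gripper_width()); fingers.set_gripper(.05)
robot.line_to([*P,.03],vel=.1)
robot.move_pose([*P,.03],[180,0,136]); robot.line_to([*P,.004],vel=.08)
fingers.set_gripper(0); print("w",robot.get_gripper_width(),robot.get_tool_pos()); fingers.set_gripper(.055)
robot.line_to([*P,.05],vel=.1)
robot.move_pose([.4805,-.372,.17],[180,0,90]); robot.pause(.2)
C=cam("wrist"); im=grab_frame("wrist")
for k,z in (("collar",0),("set_screw",.008)):
    for r in mark_of("wrist",k)[:1]: print(k,r["uv"],round(r["confidence"],2),at_z("wrist",r["uv"],z,C)[:2].round(4))
c=proj("wrist",[*P,.01],C).astype(int); y0=c[1]-40; x0=c[0]-50; print("crop",x0,y0)
cv2.imwrite("pics/col2.png",cv2.resize(im[y0:y0+80,x0:x0+100],None,fx=5,fy=5,interpolation=cv2.INTER_CUBIC))
print(robot.get_time())
```

```text
[ 0.47987517 -0.29727668] [ 0.48051144 -0.29810738]
g False 0.00441214816934361
w 0.03092326205086326
w 0.030742601444782462 [ 0.48088337 -0.29787192  0.00475794]
collar [319.5, 143.4] 0.56 [ 0.4826 -0.2981]
set_screw [318.2, 162.8] 0.55 [ 0.4815 -0.3147]
crop 267 102
30.625
```

View pics/col2.png

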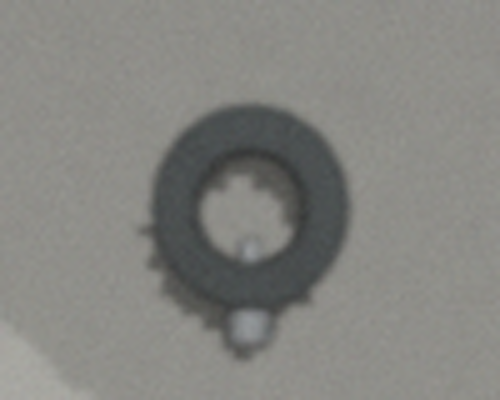

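The collar centre is at (251, 206) and the screw head at (250, 328), so the screw still points −y. I grip across it, carry it over and start lowering with a guard.

Run:
```python
from h import *
P=np.array([.4805,-.2975]); A=np.array([.479,.0426])
robot.move_pose([*P,.05],[180,0,90]); robot.line_to([*P,.004],vel=.08)
fingers.set_gripper(0); print("w",robot.get_gripper_width(),robot.get_tool_pos())
z0=robot.get_tool_pos()[2]
robot.line_to([*P,.17],vel=.2)
robot.move_pose([*A,.17],[180,0,93.5])
robot.line_to([*A,.130],vel=.1); robot.pause(.3)
e=A-np.array(robot.get_tool_pos())[:2]; print("err",e); T=A+e
robot.line_to([*T,.130],vel=.02)
f0=np.array(robot.get_ft_force())
g=robot.line_to([*T,.097],vel=.03,guard=5)
p=np.array(robot.get_tool_pos()); print(g,"bottom",p[2]-z0,p[:2]-A,(np.array(robot.get_ft_force())-f0).round(2),np.array(robot.get_torque()).round(2),robot.get_gripper_width(),robot.get_time())
```

```text
w 0.031134852990753387 [ 0.48103266 -0.29793855  0.00513488]
err [-2.98805325e-04  5.06810810e-05]
False bottom 0.0920678331728684 [-1.84273754e-04  1.19436818e-05] [-0.46  0.41  0.62] [-0.01 -0.02  0.02] 0.030337386637290267 36.9333
```

It slipped over the shaft with almost no force. Next I press it down.

Run:
```python
from h import *
z0=.00513; p=np.array(robot.get_tool_pos()); T=[.4787,.04265]
f0=np.array(robot.get_ft_force())
for z in (.094,.091,.0885,.0865):
    robot.line_to([*T,z],vel=.02); robot.pause(.2)
    q=np.array(robot.get_tool_pos()); print(z,"bottom",(q[2]-z0).round(4),(np.array(robot.get_ft_force())-f0).round(2),(q[:2]-p[:2]).round(4),round(robot.get_gripper_width(),4),round(robot.get_gripper_force()))
grab_frame("wrist"); im=grab_frame("scene"); C=cam("scene")
c=proj("scene",[.479,.0426,.1],C).astype(int); s=im[c[1]-45:c[1]+45,c[0]-60:c[0]+60]
w=grab_frame("wrist")
cv2.imwrite("pics/fin.png",np.hstack([cv2.resize(w,(440,330)),cv2.resize(s,(360,330))])[:, :800])
print(robot.get_time())
```

```text
0.094 bottom 0.0893 [ 3.03 -0.53  3.84] [ 0.0003 -0.0001] 0.0307 60
0.091 bottom 0.0864 [2.03 0.46 6.74] [ 0.0003 -0.    ] 0.0306 60
0.0885 bottom 0.0841 [-0.16  0.12  8.54] [ 0.0003 -0.    ] 0.0308 60
0.0865 bottom 0.0823 [-0.45  1.21  9.57] [ 0.0004 -0.0001] 0.0307 61
39.0083
```

View pics/fin.png

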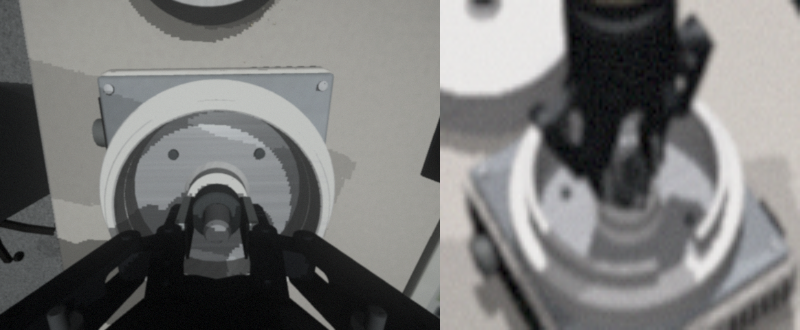

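The wrist half shows the shaft at (218, 225) rising through the collar between the fingers. The push grew from 3.8 to 9.6 N over 7 mm of travel, which matches the spring and puts the sleeve at 5.6 to 7.7 mm. It is still holding, so I hand it in.

```bash
python3 -c "
from h import *
print(robot.job_done())"
```

```text
the job is handed in; nothing more can be done
None
```

I handed the job in at about 39 s, with no verdict shown: the lid stands on the bench, the shaft's flat faces the slot, and the gripper holds the collar down with the sleeve pressed about 7 mm by force and height; the screw was hidden in the last picture, so its aim through the slot rests on the gripper angle and the jam-free fit.

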